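Knock the jig's sprung pegs home with a mallet

ROBOT

A 6-joint arm with a two-finger parallel gripper is mounted at the origin on the work surface. World frame = base frame: x ahead of the robot, y to its left, z up, the work surface at z = 0. Lengths are in m, angles in rad, forces in N, time in s.
With the tool pointing down it reaches from about 0.35 to 0.775 m from the base axis. Payload 5.5 kg.
Tool frame: the origin (TCP) lies between the finger pads; the fingertips stand 19 mm ahead of it and the grasp point (between the pads) is the TCP; z points along the fingers, y is the line along which they close (so a half turn about z gives the same grasp; the last joint's range is limited). The gripper opens to 85 mm and grips with 20 to 120 N. Pads are 22 mm wide; open, the fingers measure 114 mm over their backs; the gripper's body (76 mm by 85 mm) begins 54 mm behind the grasp point. The pads swing forward as they close: fully open they stand 13 mm farther back than shut.
Start: joints at [-1.241, 0.313, 0.046, 1.304, 0, 1.431], TCP at [0.26, -0.513, 0.25] pointing down, gripper open.
Joint ranges: [-2.76, 2.76], [-0.86, 1.69], [-1.03, 1.26], [-2.2, 2.34], [-1.47, 1.5], [-3.14, 3.14]. Speed limits (rad/s): [2.57, 2.57, 3.14, 3.14, 3.14, 3.14].

INTERFACE

Orientations are given as a unit quaternion [w, x, y, z].
In Python, from workcell import env gives the robot as it stands.
- The arm moves only by the shell command python3 -m pendant 'ROWS' [FORCE]. ROWS is JSON, a list of rows, each an object with "travel": the shift along the tool's x, y, z scaled (see below), a list of three; "rot": the turn, a rotation vector about the tool's x, y, z scaled (see below), a list of three; "fingers": the opening, from -1 (shut) to 1 (fully open). In form: [{"travel": [dx, dy, dz], "rot": [wx, wy, wz], "fingers": fingers}, ...]. A call has 1 to 10 rows; each row is the pose to reach, as a shift and turn from the pose commanded when the call began, along the tool's axes at that moment; what a row does not reach only later rows make up. The controller multiplies each number of a shift by 0.12 m and each number of a turn by 60 degrees. A row lasts 1/10 s, in which the tool goes at most 50 mm and 8.59 degrees, less where a joint would pass 70% of its speed; a pose out of reach is approached as far as the arm can. A call with a number of a shift or a turn outside -1 to 1 is refused whole. A call with a gripper value outside its range is refused whole. The fingers move at their own pace and stop on an object; FORCE is the grip in N (left out, the last holds). Time passes only in rows, so rows that repeat a pose let the fingers close. It gives the time, the measured TCP pose, the force, the opening and the grip force at its end, in the units of the state.
- env.get_state(): the state, without advancing time (a new reading comes with each control period).
- env.read_camera(name): name is "scene" or "top"; returns (picture, depth): 480x640x3 uint8, blue, green, red; 480x640 float32, m along the optical axis (not along the pixel's ray), 0 where there is no reading.
- env.camera_model(name): a dict with "fovy" (degrees; the focal length in pixels is half the picture's height over the tangent of half this angle, whatever the lens; pixels are square), "cx", "cy" (the principal point, pixels), "k1" (the pictures are not rectified: a ray, as slopes to the right and down, at radius r is drawn at 1 + k1 r^2 times it, then the intrinsics apply), "rvec" (rotation vector, rad) and "tvec" (3), from world to camera coordinates, as OpenCV has them. Camera axes: x right, y down, z forward; pixel columns grow to the right and rows downward; lengths in m; the calibration is good to about 2 mm. A picture is of the moment at which its call begins. camera_model takes no time and is no camera call.
- env.hand_in(): hands the job in; it is judged then, once.
Trained networks look in the newest picture that a camera, given by its name, has taken for a name from the list of things; names that differ only in an ending like _2 or _b are one class to them, and where a whole thing is asked for, a point or a joint stands for the part that bears it (a point fixed in the world has none). Each returns a list of dicts, best first, with "conf" (0 to 1); they miss things now and then, are a little off and sometimes report something else, mostly with a low value. They report only what shows in the picture. A call takes as long as a camera call. They do not tell look-alikes from the thing itself.
- env.outline_of(camera, target): "mask" (480x640 bool, what is visible of it) and "xy" ([column, row] in pixels, amid what is visible of it).
The state is a dict: "clock": time; "joint_pos": joint angles; "qvel": joint speeds; "tau": joint torques, N m; "tcp_pos": TCP position; "orientation": TCP orientation; "wrist_force": force on the tool from outside, world axes, zero at the start; "ft_torque": the same for the moment, N m; "finger_gap": finger opening in m; "grip_force": force on a finger pad.
Only numpy, scipy, OpenCV 4.12 (cv2) and the standard library are available. Lean on these libraries where they do the work, as an engineer would, in place of code of your own. Each camera call takes 0.05 s, during which the arm holds its last target. There are 200 camera calls.

TASK

Pick up the wooden mallet and knock the three steel pegs of the sloping jig fully home, one after the other from the thickest to the thinnest, with brisk, square blows along each peg (not a slow push), but without pounding on once a peg has hit its stop. Only the mallet may drive the pegs. Then stand the mallet back on its black rubber pad on the same face as before, let go, and leave the things around undisturbed.

Things in the scene. Friction and masses are not known exactly. Their poses are not given: they have to be found in the camera images.
- mallet: loose all-wood mallet, about 0.4 kg. Head 60 (x) by 76 (y) by 70 mm (z); its striking faces are the ends z = 0 and z = 70. Handle: bar 24 mm wide (y), 30 mm high (z), centred at z = 35 mm, running along -x from the head's side (x = -30) to x = -164 mm. Origin: centre of the lower face, on which it starts standing on the pad, handle level
- pad: fixed flat square black rubber pad, 150 x 150 mm, 6 mm thick, on the bench; origin at the centre of its underside
- jig: fixed wooden jig, 200 mm deep (x), 270 wide (y), 165 high. Its face slopes 35 degrees from level, rising towards its own +x, with an 8 mm plywood blank on it. The pegs stand across the slope (along y), about 75 mm apart, square to the face. Origin: centre of the base's underside, below the middle peg; the blank's face is 115 mm above the bench on the peg line
- thick_peg: the thick peg as a whole: steel sprung peg of 36 mm diameter with flat head, sliding in the jig through a low dark bush (3 mm) on the blank; which of the three places it has varies. Origin: where the peg's axis crosses the blank's face (fixed; upright frame, yaw of the jig)
- thick_pin (a joint): how far the thick peg is driven in, m: 0 = fully out (head 48 mm off the blank's face), 0.036 = fully home against its inner stop (head still 12 mm off the face). Stiff: takes about 5 to 12 N to drive, and stays where it is left. A proper blow moves it in at well over 30 mm/s
- thick_head (a point): centre of the thick peg's flat head; its z axis points outward along the peg's axis (35 degrees from vertical, leaning to the jig's -x)
- medium_peg: the medium peg as a whole: steel sprung peg of 24 mm diameter with flat head, sliding in the jig through a low dark bush (3 mm) on the blank; which of the three places it has varies. Origin: where the peg's axis crosses the blank's face (fixed; upright frame, yaw of the jig)
- medium_pin (a joint): how far the medium peg is driven in, m: 0 = fully out (head 48 mm off the blank's face), 0.036 = fully home against its inner stop (head still 12 mm off the face). Stiff: takes about 5 to 12 N to drive, and stays where it is left. A proper blow moves it in at well over 30 mm/s
- medium_head (a point): centre of the medium peg's flat head; its z axis points outward along the peg's axis (35 degrees from vertical, leaning to the jig's -x)
- thin_peg: the thin peg as a whole: steel sprung peg of 14 mm diameter with flat head, sliding in the jig through a low dark bush (3 mm) on the blank; which of the three places it has varies. Origin: where the peg's axis crosses the blank's face (fixed; upright frame, yaw of the jig)
- thin_pin (a joint): how far the thin peg is driven in, m: 0 = fully out (head 48 mm off the blank's face), 0.036 = fully home against its inner stop (head still 12 mm off the face). Stiff: takes about 5 to 12 N to drive, and stays where it is left. A proper blow moves it in at well over 30 mm/s
- thin_head (a point): centre of the thin peg's flat head; its z axis points outward along the peg's axis (35 degrees from vertical, leaning to the jig's -x)
- glue: loose yellow glue bottle, 60 mm wide, 170 mm high, bystander; origin under its base
- tub: loose steel tub, 110 mm wide, 100 mm high, bystander; origin under its base
- jar: loose glass jar with steel lid, 76 mm wide, 100 mm high, bystander; origin under its base
Things that resemble listed ones, but are neither listed nor needed, are in the scene too. Leave any orange look-alike of the mallet alone.

How it is judged:
By the outcome, as a careful person would: the job done as asked, in the order asked, and still so for the second after the job is handed in, with the robot touching nothing.
It also fails if it takes over 61 s, if anything falls off the work surface, if the arm or the gripper's body presses on something with over 40 N, if the wrist force passes 120 N, or if a joint passes its speed limit or range.

## Working session

There is one attempt and no reset: what is moved stays moved. The work goes in short steps, Python scripts to look and compute and a shell command to move; the robot and the scene stay as the last step left them, time stands still between calls to the robot, and variables do not carry over. Pictures are saved under pics/ and viewed, at most 10 in all, crops included, and the job is handed in when it is done.

```bash
mkdir -p pics; ls; cat > h.py <<'E'
import numpy as np, cv2
from workcell import env
from scipy.spatial.transform import Rotation as R
def cloud(cam,depth):
    m=env.camera_model(cam); f=240/np.tan(np.radians(m['fovy']/2))
    K=np.array([[f,0,m['cx']],[0,f,m['cy']],[0,0,1]])
    v,u=np.mgrid[0:480,0:640]; p=np.stack([u,v],-1).reshape(-1,1,2).astype(float)
    s=cv2.undistortPoints(p,K,np.array([m['k1'],0,0,0.])).reshape(480,640,2)
    P=np.dstack([s*depth[...,None],depth])
    Rm=cv2.Rodrigues(np.array(m['rvec'],float))[0]
    W=(P-np.array(m['tvec']).ravel())@Rm
    W[depth<=0]=np.nan
    return W
E
python3 - <<'E'
from h import *
import pickle
D={}
for c in('scene','top'):
    im,d=env.read_camera(c); cv2.imwrite(f'pics/{c}0.png',im); W=cloud(c,d); np.save(f'{c}W.npy',W)
    for t in ['mallet','pad','jig','thick_peg','medium_peg','thin_peg','glue','tub','jar']:
        for r in env.outline_of(c,t)[:3]:
            D.setdefault((c,t),[]).append(r)
            q=W[r['mask']]; q=q[~np.isnan(q[:,0])]
            print(c,t,round(r['conf'],2),np.round(r['xy']),r['mask'].sum(),np.round(np.median(q,0),3),np.round(np.percentile(q,2,axis=0),3),np.round(np.percentile(q,98,axis=0),3))
pickle.dump(D,open('D.pkl','wb'))
s=env.get_state(); print(s)
E
```

```text
pics
scene mallet 0.9 [199. 260.] 1594 [ 0.84  -0.22   0.052] [ 0.706 -0.275  0.001] [ 0.889 -0.17   0.074]
scene mallet 0.79 [301. 206.] 1266 [ 0.532 -0.115  0.057] [ 0.401 -0.174  0.017] [ 0.58  -0.081  0.08 ]
scene mallet 0.66 [296. 160.] 1085 [ 0.401 -0.306  0.051] [ 0.252 -0.346  0.003] [ 0.439 -0.263  0.073]
scene jig 0.64 [376. 258.] 79 [0.548 0.15  0.138] [0.54  0.137 0.12 ] [0.554 0.161 0.153]
scene jig 0.6 [385. 289.] 7984 [0.584 0.211 0.101] [0.443 0.069 0.009] [0.699 0.28  0.159]
scene thick_peg 0.68 [401. 247.] 346 [0.479 0.177 0.139] [0.451 0.15  0.111] [0.496 0.201 0.158]
scene medium_peg 0.74 [345. 274.] 252 [0.624 0.13  0.131] [0.59  0.082 0.071] [0.64  0.151 0.154]
scene thin_peg 0.46 [374. 262.] 107 [0.549 0.152 0.132] [0.54  0.137 0.115] [0.56  0.166 0.153]
scene glue 0.57 [268. 300.] 950 [0.791 0.03  0.108] [ 0.756 -0.003  0.007] [0.812 0.046 0.172]
scene tub 0.68 [500. 369.] 2552 [0.509 0.517 0.05 ] [0.479 0.467 0.002] [0.582 0.564 0.102]
scene jar 0.82 [237. 130.] 766 [ 0.458 -0.497  0.074] [ 0.417 -0.543  0.007] [ 0.484 -0.481  0.103]
scene jar 0.28 [401. 246.
[... 1404 characters left out ...]
3]
{'clock': 1.0, 'joint_pos': array([-1.24060991e+00,  3.13166315e-01,  4.60993292e-02,  1.30356663e+00,
       -1.04873195e-05,  1.43124471e+00]), 'qvel': array([-0.00065392,  0.00092876,  0.00010696,  0.00160557,  0.00291682,
       -0.00053731]), 'tau': array([ 8.58163503e-05, -4.80471253e+01,  2.98818934e+01,  1.90063038e-04,
       -9.65865706e-05,  7.40591332e-06]), 'tcp_pos': array([ 0.26030575, -0.51276234,  0.25034209]), 'orientation': array([8.14856029e-05, 9.72544829e-01, 2.32715596e-01, 2.52303317e-06]), 'wrist_force': array([-0.37320747,  0.10332886, -0.00978893]), 'ft_torque': array([-0.05583216, -0.01524987,  0.03478051]), 'grip_force': 0.0, 'finger_gap': 0.08519617546679002}
```

View pics/top0.png

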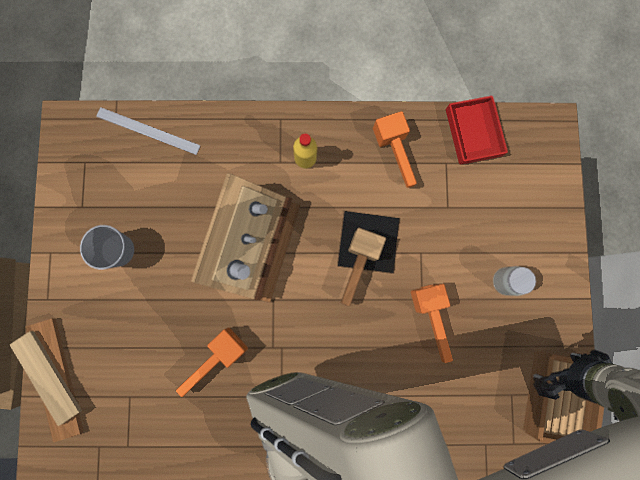

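View pics/scene0.png

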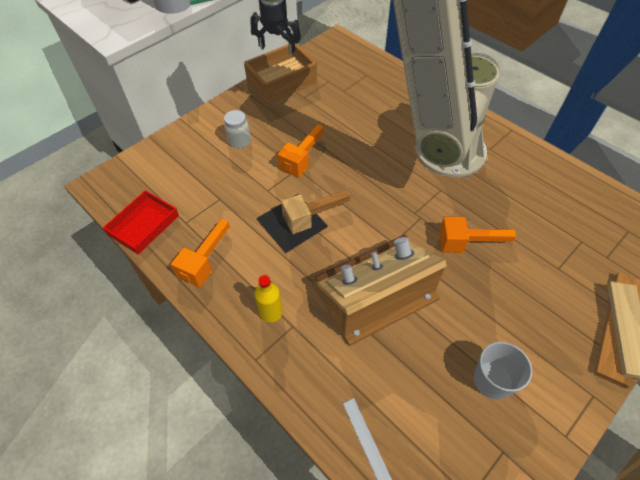

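```bash
python3 - <<'E'
from h import *
import pickle
D=pickle.load(open('D.pkl','rb'))
# mallet yaw & pose from top points z>0.074 (head top) and handle points
for c in('top','scene'):
    W=np.load(c+'W.npy')
    P=W.reshape(-1,3); P=P[~np.isnan(P[:,0])]
    box=P[(P[:,0]>.36)&(P[:,0]<.62)&(P[:,1]>-.24)&(P[:,1]<-.05)]
    h=box[(box[:,2]>.071)&(box[:,2]<.084)]; r=cv2.minAreaRect((h[:,:2]*1000).astype(np.float32)); print(c,'headtop',len(h),r,np.median(h[:,2]))
    k=box[(box[:,2]>.048)&(box[:,2]<.064)]
    print('handle',cv2.minAreaRect((k[:,:2]*1000).astype(np.float32)),np.median(k[:,2]))
    p=box[(box[:,2]>.003)&(box[:,2]<.009)]; print('pad',cv2.minAreaRect((p[:,:2]*1000).astype(np.float32)))
    J=P[(P[:,0]>.40)&(P[:,0]<.70)&(P[:,1]>.04)&(P[:,1]<.31)&(P[:,2]>.02)]
    # slope plane fit by RANSAC: normal 35 deg tilt
    best=None
    rng=np.random.default_rng(0)
    for i in range(3000):
        a,b,cc=J[rng.integers(len(J),size=3)]; n=np.cross(b-a,cc-a); l=np.linalg.norm(n)
        if l<1e-5: continue
        n/=l; n*=np.sign(n[2])
        if abs(n[2]-np.cos(np.radians(35)))>.03: continue
        s=(abs((J-a)@n)<.002).sum()
        if best is None or s>best[0]: best=(s,n,a)
    s,n,a=best; I=J[abs((J-a)@n)<.003]; m=I.mean(0); n=np.linalg.svd(I-m,full_matrices=False)[2][2]; n*=np.sign(n[2])
    print('plane',len(I),n,np.degrees(np.arccos(n[2])),'jig yaw(+x)',np.degrees(np.arctan2(-n[1],-n[0])),m)
    for t in('thick_peg','medium_peg','thin_peg'):
        rr=D[(c,t)][0]; q=W[rr['mask']]; q=q[~np.isnan(q[:,0])]; d=(q-m)@n
        e=q[(d>.043)&(d<.053)]; print(t,len(e),'head',np.median(e,0),(e.max(0)+e.min(0))/2,'d',np.median((e-m)@n))
    # all points well above plane
    al=J[((J-m)@n>.044)&((J-m)@n<.053)]; print(len(al))
E
```

```text
top headtop 684 ((542.7716674804688, -138.96194458007812), (75.46575164794922, 59.72908020019531), 69.47310638427734) 0.07545515857298157
handle ((479.5047302246094, -121.38252258300781), (70.10585021972656, 193.45956420898438), 80.63798522949219) 0.05538988788044659
pad ((490.12884521484375, -144.94859313964844), (189.65585327148438, 257.38604736328125), 89.80189514160156)
plane 3386 [-0.16502989 -0.49708692  0.8518625 ] 31.585172876891285 jig yaw(+x) 71.63414215362762 [0.55665313 0.18032948 0.12472522]
thick_peg 98 head [0.46870819 0.16490248 0.15211551] [0.46886812 0.16380002 0.15146672] d 0.04473894051891401
medium_peg 1 head [0.62296649 0.11318152 0.14886955] [0.62296649 0.11318152 0.14886955] d 0.043002334563468754
thin_peg 9 head [0.54342971 0.14232147 0.15271675] [0.54235512 0.14018976 0.15224186] d 0.044637110358765844
74
scene headtop 477 ((542.2251586914062, -141.54132080078125), (79.41951751708984, 59.86313247680664), 69.55625915527344) 0.07599934474122545
handle ((487.5365905761719, -107.07398223876953), (74.19902038574219, 197.25909423828125), 61.53660202026367) 0.055694131891402196
pad ((490.1116027832031, -145.3248291015625), (259.6548156738281, 188.47439575195312), 0.1058703064918518)
plane 1783 [-0.16291653 -0.53779574  0.82718435] 34.18942010782457 jig yaw(+x) 73.1466632656083 [0.56061852 0.15846199 0.11765667]
  return _methods._mean(a, axis=axis, dtype=dtype,
  ret = um.true_divide(
Traceback (most recent call last):
ValueError: zero-size array to reduction operation maximum which has no identity
```

The wooden mallet is on the black pad in the top view at (367,245), with its handle running to the lower left. The pegs are medium (258,208), thin (249,239) and thick (238,270). The orange mallets are elsewhere and well clear. I'll refine the peg heads and pad next.

```bash
python3 - <<'E'
from h import *
import pickle
D=pickle.load(open('D.pkl','rb'))
a=np.radians(35)
yaw=np.radians(72)
for c in('top','scene'):
  W=np.load(c+'W.npy'); im=cv2.imread(f'pics/{c}0.png')
  for it in range(3):
    ux=np.array([np.cos(yaw),np.sin(yaw),0]); uy=np.array([-np.sin(yaw),np.cos(yaw),0]); n=-np.sin(a)*ux+[0,0,np.cos(a)]; us=np.cos(a)*ux+[0,0,np.sin(a)]
    H={}
    for t in('thick_peg','medium_peg','thin_peg'):
        m=cv2.dilate(D[(c,t)][0]['mask'].astype(np.uint8),np.ones((3,3)))>0
        q=W[m]; q=q[~np.isnan(q[:,0])]; d=q@n; top=np.percentile(d,97); e=q[abs(d-top)<.004]
        s=e@us; y=e@uy
        H[t]=(us*(s.max()+s.min())/2+uy*(y.max()+y.min())/2+n*np.median(e@n)); ex=(np.ptp(s),np.ptp(y))
        if it==2: print(c,t,len(e),np.round(H[t],4),'ext',np.round(ex,4), 'face origin z',np.round((H[t]-.048*n),4))
    v=H['thick_peg']-H['medium_peg']; yaw=np.arctan2(v[1],v[0])-np.pi/2
  print('yaw',np.degrees(yaw),'len',np.linalg.norm(v),'dz',v[2])
  hsv=cv2.cvtColor(im,cv2.COLOR_BGR2HSV)
  P=W; k=(P[...,0]>.4)&(P[...,0]<.72)&(P[...,1]>-.28)&(P[...,1]<-.03)&(P[...,2]>-.004)&(P[...,2]<.012)&(hsv[...,2]<45)
  k=cv2.morphologyEx(k.astype(np.uint8),cv2.MORPH_OPEN,np.ones((3,3)))>0
  print('pad',cv2.minAreaRect((P[k][:,:2]*1000).astype(np.float32)))
  m=[r for r in D[(c,'mallet')] if abs(np.nanmedian(W[r['mask']][:,0])-.525)<.03][0]['mask']
  q=W[m]; q=q[(q[:,2]>.05)&(q[:,2]<.06)]; hd=np.array([.5425,-.1395]); r=np.linalg.norm(q[:,:2]-hd,axis=1); q=q[(r>.04)&(r<.18)]
  l=cv2.fitLine((q[:,:2]*1000).astype(np.float32),cv2.DIST_HUBER,0,.01,.01).ravel(); print('handle line yaw',np.degrees(np.arctan2(-l[1]*np.sign(-l[0])*-1,-l[0]*np.sign(-l[0])*-1)),l, 'handle far',r.max(),'z',np.median(q[:,2]))
E
```

```text
top thick_peg 103 [0.4692 0.1635 0.1501] ext [0.0333 0.0324] face origin z [0.4768 0.19   0.1108]
top medium_peg 64 [0.6183 0.1202 0.1479] ext [0.0222 0.0212] face origin z [0.626  0.1466 0.1086]
top thin_peg 20 [0.5425 0.1416 0.1497] ext [0.0114 0.0117] face origin z [0.5502 0.168  0.1104]
yaw 73.80414776330723 len 0.15531583462230827 dz 0.002244854749194558
pad ((555.2682495117188, -150.96495056152344), (148.81398010253906, 148.8682098388672), 82.36450958251953)
handle line yaw 160.91838 [ 9.45053756e-01 -3.26914907e-01  4.47380798e+02 -1.02482346e+02] handle far 0.16360241763753536 z 0.05532916631952547
scene thick_peg 86 [0.4677 0.1609 0.1493] ext [0.0376 0.0356] face origin z [0.4754 0.1873 0.1099]
scene medium_peg 46 [0.6184 0.1168 0.1486] ext [0.023  0.0226] face origin z [0.6262 0.1432 0.1093]
scene thin_peg 20 [0.5443 0.1404 0.1507] ext [0.0095 0.0131] face origin z [0.552  0.1668 0.1114]
yaw 73.69993341381648 len 0.1570597547996413 dz 0.00067700456074829
pad ((567.0224609375, -159.17578125), (132.26365661621094, 38.30183029174805), 79.91842651367188)
handle line yaw 162.3496 [ 9.5292437e-01 -3.0320811e-01  4.5021262e+02 -1.0401406e+02] handle far 0.1626245717536589 z 0.055694131891402196
```

```bash
cat >> h.py <<'E'
def quat(R_): return R.from_matrix(R_)
def down(yawdeg):
    c,s=np.cos(np.radians(yawdeg)),np.sin(np.radians(yawdeg)); return np.array([[c,s,0],[s,-c,0],[0,0,-1.]])
def cur():
    s=env.get_state(); o=np.array(s['orientation']); return np.array(s['tcp_pos']),R.from_quat(o[[1,2,3,0]]).as_matrix(),s
def to(p,Rt,p0=None,R0=None):
    if p0 is None: p0,R0,_=cur()
    t=R0.T@(np.array(p)-p0); w=R.from_matrix(R0.T@Rt).as_rotvec()
    print('travel',np.round(t/.12,3),'rot',np.round(np.degrees(w)/60,3),'rows',np.linalg.norm(t)/.05,np.degrees(np.linalg.norm(w))/8.59)
JY=np.radians(73); A=np.radians(35)
ux=np.array([np.cos(JY),np.sin(JY),0]); n=-np.sin(A)*ux+[0,0,np.cos(A)]; us=np.cos(A)*ux+[0,0,np.sin(A)]
HEAD={'thick':np.array([.468,.160,.154]),'thin':np.array([.543,.139,.154]),'medium':np.array([.6175,.117,.154])}
RS=np.column_stack([-us,np.cross(-n,-us),-n])  # striking: tool x down the slope, z into the peg
E
python3 - <<'E'
from h import *
p0,R0,s=cur(); p=[.4927,-.1219,.16]
to(p,down(160)); d=R0.T@(np.array(p)-p0); print(d/.12)
E
```

```text
travel [ 3.201 -2.028  0.752] rot [ 0.     0.    -2.218] rows 9.272370675914585 15.493130829231871
[ 3.2012565  -2.02789469  0.75242127]
```

```bash
python3 -m pendant '[{"travel":[1,-0.6,0],"rot":[0,0,-0.75],"fingers":1},{"travel":[1,-0.6,0],"rot":[0,0,-0.75],"fingers":1},{"travel":[1,-0.6,0],"rot":[0,0,-0.75],"fingers":1},{"travel":[1,-0.6,0],"rot":[0,0,-0.75],"fingers":1},{"travel":[1,-0.6,0],"rot":[0,0,-0.75],"fingers":1},{"travel":[1,-0.6,0],"rot":[0,0,-0.75],"fingers":1}]'
python3 -c "
from h import *
to([.4927,-.1219,.16],down(160))"
```

```text
clock: 1.6
tcp_pos: [0.3351, -0.3937, 0.2505]
orientation: [0.0, 0.808, 0.589, -0.0]
wrist_force: [0.5, -0.0, -0.4]
finger_gap: 0.0855
grip_force: 0.0
travel [2.558 0.558 0.754] rot [-0.000e+00  1.000e-03 -1.463e+00] rows 6.539276451133743 10.219667801073268
```

```bash
python3 -m pendant '[{"travel":[1,0.22,0],"rot":[0,0,-0.75],"fingers":1},{"travel":[1,0.22,0],"rot":[0,0,-0.75],"fingers":1},{"travel":[1,0.22,0],"rot":[0,0,-0.75],"fingers":1},{"travel":[1,0.22,0],"rot":[0,0,-0.75],"fingers":1},{"travel":[1,0.22,0],"rot":[0,0,-0.75],"fingers":1},{"travel":[1,0.22,0],"rot":[0,0,-0.75],"fingers":1}]'
python3 -c "
from h import *
to([.4927,-.1219,.16],down(160))"
```

```text
clock: 2.2
tcp_pos: [0.3973, -0.2879, 0.2505]
orientation: [0.0, 0.521, 0.854, -0.0]
wrist_force: [0.5, 0.1, 0.5]
finger_gap: 0.0854
grip_force: 0.0
travel [0.867 1.339 0.754] rot [-0.     0.    -0.713] rows 4.2350339525028575 4.982487890343763
```

```bash
python3 -m pendant '[{"travel":[0.65,1,0.5],"rot":[0,0,-0.713],"fingers":1},{"travel":[0.65,1,0.5],"rot":[0,0,-0.713],"fingers":1},{"travel":[0.65,1,0.5],"rot":[0,0,-0.713],"fingers":1},{"travel":[0.65,1,0.5],"rot":[0,0,-0.713],"fingers":1},{"travel":[0.65,1,0.5],"rot":[0,0,-0.713],"fingers":1},{"travel":[0.65,1,0.5],"rot":[0,0,-0.713],"fingers":1}]'
python3 -c "
from h import *
to([.4927,-.1219,.12],down(160));to([.4927,-.1219,.042],down(160))"
```

```text
clock: 2.8
tcp_pos: [0.4689, -0.1638, 0.1901]
orientation: [-0.0, 0.175, 0.985, -0.0]
wrist_force: [0.2, 0.8, 0.9]
finger_gap: 0.0856
grip_force: 0.0
travel [-0.066  0.396  0.584] rot [-0.    -0.    -0.003] rows 1.7013656129293646 0.02281337490980202
travel [-0.066  0.396  1.234] rot [-0.    -0.    -0.003] rows 3.115151094384173 0.02281337490980202
```

```bash
python3 -m pendant '[{"travel":[-0.066,0.396,0.4],"rot":[0,0,0],"fingers":1},{"travel":[-0.066,0.396,0.4],"rot":[0,0,0],"fingers":1},{"travel":[-0.066,0.396,0.6],"rot":[0,0,0],"fingers":1},{"travel":[-0.066,0.396,0.8],"rot":[0,0,0],"fingers":1},{"travel":[-0.066,0.396,1],"rot":[0,0,0],"fingers":1},{"travel":[-0.066,0.396,1],"rot":[0,0,0],"fingers":1}]'
python3 - <<'E'
from h import *
to([.4927,-.1219,.042],down(160))
a,_=env.read_camera('scene'); b,_=env.read_camera('top')
cv2.imwrite('pics/g1.png',np.hstack([cv2.resize(a[140:290,220:420],(400,300)),cv2.resize(b[170:320,280:480],(400,300))]))
E
```

```text
clock: 3.4
tcp_pos: [0.4902, -0.122, 0.0676]
orientation: [-0.003, 0.178, 0.984, 0.001]
wrist_force: [-1.2, -0.2, -0.3]
finger_gap: 0.085
grip_force: 0.0
travel [-0.021  0.008  0.213] rot [-0.    -0.006 -0.008] rows 0.5150344313352626 0.06617864139467809
```

View pics/g1.png

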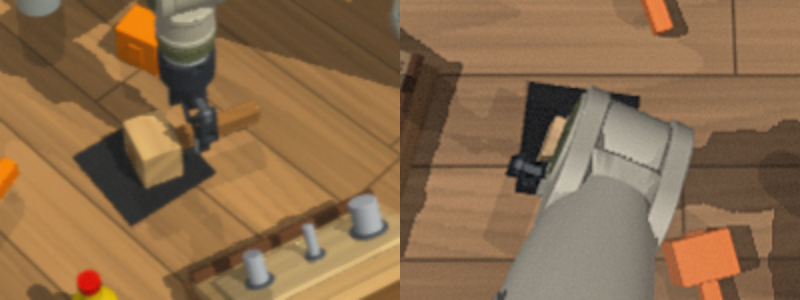

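The fingers straddle the handle just behind the head, at about (200,120) in the crop. I'll lower to the grasp height and close.

```bash
python3 -m pendant '[{"travel":[0,0,0.213],"rot":[0,0,0],"fingers":1},{"travel":[0,0,0.213],"rot":[0,0,0],"fingers":1},{"travel":[0,0,0.213],"rot":[0,0,0],"fingers":-1},{"travel":[0,0,0.213],"rot":[0,0,0],"fingers":-1},{"travel":[0,0,0.213],"rot":[0,0,0],"fingers":-1},{"travel":[0,0,0.213],"rot":[0,0,0],"fingers":-1},{"travel":[0,0,0.213],"rot":[0,0,0],"fingers":-1},{"travel":[0,0,0.213],"rot":[0,0,0],"fingers":-1},{"travel":[0,0,0.213],"rot":[0,0,0],"fingers":-1},{"travel":[0,0,0.213],"rot":[0,0,0],"fingers":-1}]' 115; python3 -c "
from h import *
p,R0,s=cur();print(p,s['wrist_force'],s['ft_torque'],R0)"
```

```text
clock: 4.5
tcp_pos: [0.4931, -0.1229, 0.0458]
orientation: [0.001, 0.176, 0.984, -0.0]
wrist_force: [-1.1, -0.5, 6.0]
finger_gap: 0.0222
grip_force: 112.4
[ 0.49310393 -0.12293323  0.04581789] [-1.10601971 -0.45075337  5.96785767] [-0.04481164  0.32067846 -0.0280611 ] [[-9.37810974e-01  3.47144318e-01  1.18341295e-03]
 [ 3.47143460e-01  9.37811631e-01 -8.73186719e-04]
 [-1.41294024e-03 -4.08070020e-04 -9.99998919e-01]]
```

```bash
python3 -m pendant '[{"travel":[0,0,-0.2],"rot":[0,0,0],"fingers":-1},{"travel":[0,0,-0.4],"rot":[0,0,0],"fingers":-1},{"travel":[0,0,-0.7],"rot":[0,0,0],"fingers":-1},{"travel":[0,0,-1],"rot":[0,0,0],"fingers":-1},{"travel":[0,0,-1],"rot":[0,0,0],"fingers":-1},{"travel":[0,0,-1],"rot":[0,0,0],"fingers":-1}]'; cat >> h.py <<'E'
F=np.array([-.0523,.001,.0398])
def tgt(peg,gap): return HEAD[peg]+n*gap-RS@F
E
python3 - <<'E'
from h import *
p,R0,s=cur();print(p,s['wrist_force'],s['ft_torque']);print(RS,tgt('thick',.06))
to(tgt('thick',.06),RS)
im,d=env.read_camera('scene'); W=cloud('scene',d)
best=min(env.outline_of('scene','mallet'),key=lambda r:np.linalg.norm(np.nanmedian(W[r['mask']],0)-p)); q=W[best['mask']]; q=q[~np.isnan(q[:,0])]
l=(q-p)@R0; print(np.percentile(l,[1,50,99],axis=0))
cv2.imwrite('pics/l.png',cv2.resize(im[100:250,200:400],(600,450)))
E
```

```text
clock: 5.1
tcp_pos: [0.4927, -0.1227, 0.1649]
orientation: [0.0, 0.176, 0.984, -0.0]
wrist_force: [-0.8, 1.1, -4.0]
finger_gap: 0.0224
grip_force: 113.5
[ 0.49270749 -0.12265629  0.1648799 ] [-0.78617894  1.05540975 -4.00710812] [ 0.08272712  0.12513192 -0.05249884]
[[-2.39496880e-01 -9.56304756e-01  1.67697520e-01]
 [-7.83358996e-01  2.92371705e-01  5.48513874e-01]
 [-5.73576436e-01  2.77555756e-17 -8.19152044e-01]] [0.43969441 0.06399627 0.20575333]
travel [ 0.954  1.305 -0.342] rot [-0.474 -0.446 -1.501] rows 3.9658643346434808 11.431841958176085
[[0.10403537 0.2465891  0.00624623]
 [0.11750738 0.27334757 0.0197686 ]
 [0.1348315  0.28992082 0.04363378]]
```

View pics/l.png

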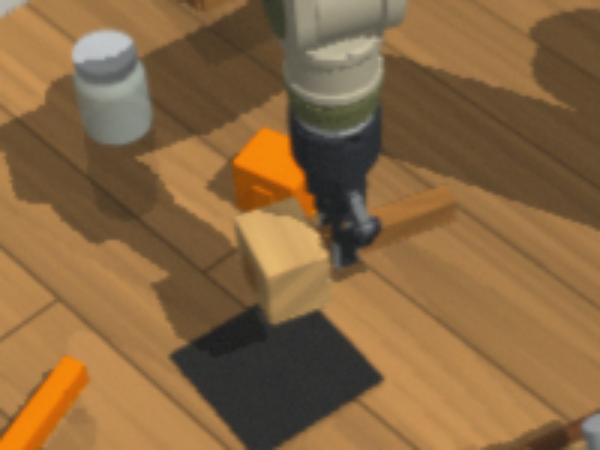

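```bash
python3 -c "
from h import *
to([.45,-.03,.27],RS)"
```

```text
travel [ 0.592  0.6   -0.89 ] rot [-0.471 -0.449 -1.503] rows 2.9418785211594183 11.439364565173058
```

```bash
python3 -m pendant '[{"travel":[0.59,0.6,-0.89],"rot":[-0.236,-0.225,-0.752],"fingers":-1},{"travel":[0.59,0.6,-0.89],"rot":[-0.236,-0.225,-0.752],"fingers":-1},{"travel":[0.59,0.6,-0.89],"rot":[-0.236,-0.225,-0.752],"fingers":-1},{"travel":[0.59,0.6,-0.89],"rot":[-0.236,-0.225,-0.752],"fingers":-1},{"travel":[0.59,0.6,-0.89],"rot":[-0.236,-0.225,-0.752],"fingers":-1},{"travel":[0.59,0.6,-0.89],"rot":[-0.236,-0.225,-0.752],"fingers":-1},{"travel":[0.59,0.6,-0.89],"rot":[-0.236,-0.225,-0.752],"fingers":-1}]'; python3 -c "
from h import *
to(tgt('thick',.07),RS);print(cur()[2]['joint_pos'])"
```

```text
clock: 5.9
tcp_pos: [0.4497, -0.0308, 0.2693]
orientation: [0.132, -0.214, 0.963, 0.099]
wrist_force: [-0.7, -0.2, -4.9]
finger_gap: 0.022
grip_force: 113.8
travel [-0.067  0.642  0.599] rot [-0.235 -0.225 -0.753] rows 2.1145969872884494 5.7269792400113255
[-0.45109795 -0.04528629 -0.36508427  1.16402468  0.31937906 -0.87543687]
```

```bash
python3 -m pendant '[{"travel":[-0.067,0.3,0.1],"rot":[-0.235,-0.225,-0.753],"fingers":-1},{"travel":[-0.067,0.3,0.1],"rot":[-0.235,-0.225,-0.753],"fingers":-1},{"travel":[-0.067,0.642,0.1],"rot":[-0.235,-0.225,-0.753],"fingers":-1},{"travel":[-0.067,0.642,0.1],"rot":[-0.235,-0.225,-0.753],"fingers":-1},{"travel":[-0.067,0.642,0.1],"rot":[-0.235,-0.225,-0.753],"fingers":-1},{"travel":[-0.067,0.642,0.3],"rot":[-0.235,-0.225,-0.753],"fingers":-1},{"travel":[-0.067,0.642,0.599],"rot":[-0.235,-0.225,-0.753],"fingers":-1},{"travel":[-0.067,0.642,0.599],"rot":[-0.235,-0.225,-0.753],"fingers":-1},{"travel":[-0.067,0.642,0.599],"rot":[-0.235,-0.225,-0.753],"fingers":-1}]'; python3 - <<'E'
from h import *
to(tgt('thick',.07),RS);p,R0,s=cur();print(s['joint_pos'],s['wrist_force'])
im,d=env.read_camera('scene'); W=cloud('scene',d); b,_=env.read_camera('top'); 
cv2.imwrite('pics/s1.png',np.hstack([cv2.resize(im[160:310,280:480],(400,300)),cv2.resize(b[150:300,180:380],(400,300))]))
np.save('W1.npy',W)
# points near mallet in tool frame
l=(W.reshape(-1,3)-p)@R0; k=l[(l[:,0]>-.11)&(l[:,0]<-.015)&(abs(l[:,1])<.06)&(abs(l[:,2])<.05)]
print(len(k),np.percentile(k,[1,5,50,95,99],axis=0).round(4))
E
```

```text
clock: 6.8
tcp_pos: [0.4388, 0.0592, 0.2152]
orientation: [0.242, -0.568, 0.766, 0.179]
wrist_force: [1.0, -0.1, -3.4]
finger_gap: 0.0223
grip_force: 115.0
travel [0.012 0.004 0.005] rot [ 0.001 -0.     0.002] rows 0.03280400062472449 0.011449001307554187
[-0.43770139  0.05834378 -0.48826165  1.12284176  0.6034506  -1.74426776] [ 0.97124568 -0.11506267 -3.37926482]
1332 [[-0.0868 -0.0386 -0.0326]
 [-0.085  -0.0379 -0.0319]
 [-0.08   -0.0105 -0.0068]
 [-0.0333  0.0316  0.0323]
 [-0.026   0.036   0.0357]]
```

View pics/s1.png

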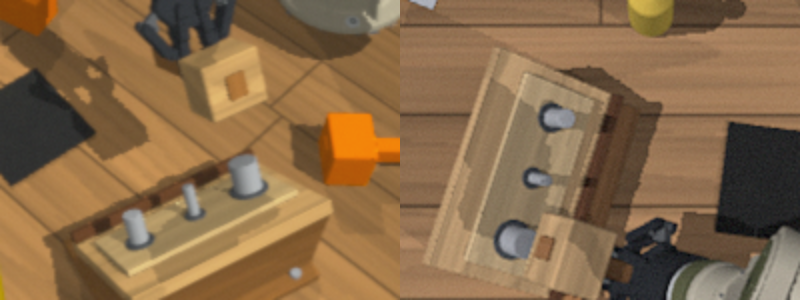

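The mallet is held above the jig with its end face towards the scene camera at (235,85). In the top view it is just downslope of the thick peg at (515,240). I'll check the mallet's tilt in the grip.

```bash
python3 - <<'E'
from h import *
W=np.load('W1.npy'); p,R0,s=cur()
l=(W.reshape(-1,3)-p)@R0; k=l[(l[:,0]>-.11)&(l[:,0]<-.015)&(abs(l[:,1])<.06)&(abs(l[:,2])<.05)]
def fit(k,ax):
    for _ in range(3):
        m=k.mean(0); v=np.linalg.svd(k-m,full_matrices=False)[2][2]; v*=np.sign(v[ax]); k=k[abs((k-m)@v)<.003]
    print(len(k),m.round(4),v.round(3),k.min(0).round(4),k.max(0).round(4))
fit(k[k[:,0]<-.074],0); fit(k[(k[:,2]<-.027)&(k[:,0]>-.078)],2)
E
```

```text
683 [-0.0809 -0.0005  0.0034] [ 1.     0.008 -0.003] [-0.084  -0.0377 -0.0317] [-0.0778  0.0382  0.039 ]
255 [-0.0526 -0.0016 -0.0297] [0.01  0.005 1.   ] [-0.0777 -0.0372 -0.0317] [-0.0166  0.0392 -0.0272]
```

```bash
python3 -m pendant '[{"travel":[0.012,0.004,0.25],"rot":[0,0,0],"fingers":-1},{"travel":[0.012,0.004,0.5],"rot":[0,0,0],"fingers":-1},{"travel":[0.012,0.004,0.78],"rot":[0,0,0],"fingers":-1},{"travel":[0.012,0.004,0.4],"rot":[0,0,0],"fingers":-1},{"travel":[0.012,0.004,0],"rot":[0,0,0],"fingers":-1},{"travel":[0.012,0.004,0],"rot":[0,0,0],"fingers":-1}]'; cat > chk.py <<'E'
from h import *
import sys
peg,g,name=sys.argv[1],float(sys.argv[2]),sys.argv[3]
to(tgt(peg,g),RS);p,R0,s=cur();print('F',s['wrist_force'].round(1))
im,d=env.read_camera('scene'); W=cloud('scene',d); l=(W.reshape(-1,3)-p)@R0
k=l[(l[:,0]>-.11)&(l[:,0]<-.015)&(abs(l[:,1])<.06)&(abs(l[:,2])<.05)]
def fit(k,ax):
    for _ in range(3):
        m=k.mean(0); v=np.linalg.svd(k-m,full_matrices=False)[2][2]; v*=np.sign(v[ax]); k=k[abs((k-m)@v)<.003]
    print('mallet',len(k),m.round(4),v.round(3))
fit(k[k[:,0]<-.074],0); fit(k[(k[:,2]<-.027)&(k[:,0]>-.078)],2)
Q=W.reshape(-1,3); Q=Q[~np.isnan(Q[:,0])]
uy=np.cross([0,0,1],ux)
for t,H in HEAD.items():
    r=Q-(H-.048*n); a=r@n; b=np.hypot(r@us,r@uy); rad={'thick':.018,'medium':.012,'thin':.007}[t]
    z=a[(b<rad+.003)&(a>.004)&(a<.07)]; 
    print(t,'top height mm',np.percentile(z,95).round(4)*1000 if len(z) else None,len(z))
if name!='-': cv2.imwrite('pics/'+name,cv2.resize(im[190:310,300:460],(640,480),interpolation=cv2.INTER_CUBIC))
E
python3 chk.py thick .07 t1.png
```

```text
clock: 7.5
tcp_pos: [0.4416, 0.0549, 0.2207]
orientation: [0.245, -0.569, 0.766, 0.173]
wrist_force: [0.7, -0.9, -3.6]
finger_gap: 0.0218
grip_force: 116.3
travel [0.016 0.038 0.057] rot [-0.011 -0.001  0.007] rows 0.1685608352650223 0.08914588694202233
F [ 0.7 -0.9 -3.6]
mallet 677 [-0.0815 -0.0016  0.0013] [1.    0.011 0.002]
mallet 237 [-0.0535 -0.0029 -0.0312] [0.005 0.008 1.   ]
thick top height mm 25.8 196
thin top height mm 46.300000000000004 107
medium top height mm 44.6 197
```

```bash
python3 -m pendant '[{"travel":[0,0,0.33],"rot":[0,0,0],"fingers":-1},{"travel":[0,0,0.6],"rot":[0,0,0],"fingers":-1},{"travel":[0,0,0.9],"rot":[0,0,0],"fingers":-1},{"travel":[0,0,0.5],"rot":[0,0,0],"fingers":-1},{"travel":[0,0,0],"rot":[0,0,0],"fingers":-1},{"travel":[0,0,0],"rot":[0,0,0],"fingers":-1},{"travel":[0,0,0],"rot":[0,0,0],"fingers":-1}]'; python3 chk.py thick .07 t2.png
```

```text
clock: 8.25
tcp_pos: [0.4402, 0.0565, 0.2167]
orientation: [0.244, -0.568, 0.766, 0.175]
wrist_force: [0.6, 0.2, -4.6]
finger_gap: 0.0221
grip_force: 124.5
travel [0.004 0.023 0.025] rot [-0.007 -0.001  0.005] rows 0.08113529795697023 0.05895893639643653
F [ 0.6  0.2 -4.6]
mallet 694 [-0.0801 -0.0006 -0.0068] [0.996 0.002 0.085]
mallet 196 [-0.0526 -0.0026 -0.0368] [-0.014  0.026  1.   ]
thick top height mm 16.299999999999997 141
thin top height mm 46.199999999999996 111
medium top height mm 44.6 198
```

View pics/t2.png

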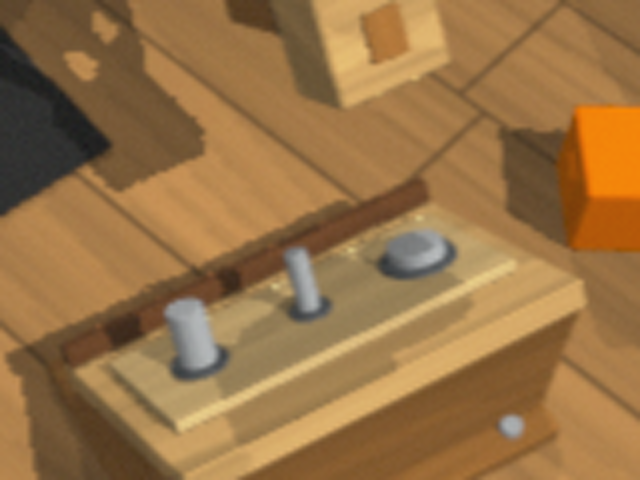

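```bash
cat > meas.py <<'E'
from h import *
p,R0,s=cur(); uy=np.cross([0,0,1],ux)
for c in('scene','top'):
    im,d=env.read_camera(c); W=cloud(c,d); Q=W.reshape(-1,3); Q=Q[~np.isnan(Q[:,0])]
    for t,H in HEAD.items():
        r=Q-(H-.048*n); a=r@n; b=np.hypot(r@us,r@uy); rad={'thick':.018,'medium':.012,'thin':.007}[t]
        z=a[(b<rad+.004)&(a>-.01)&(a<.055)]; bl=a[(abs(r@us)<.028)&(abs(r@uy)<.03)&(b>rad+.008)&(abs(a)<.012)]
        print(c,t,'face',(np.median(bl)*1e3).round(1),len(bl),'hist',np.histogram(z*1e3,np.arange(-4,56,3))[0])
    if c=='scene':
        l=(Q-p)@R0; k=l[(l[:,0]<-.068)&(l[:,0]>-.105)&(abs(l[:,1])<.045)&(abs(l[:,2])<.05)]
        for _ in range(4):
            m=np.median(k,0) if _==0 else k.mean(0); v=np.linalg.svd(k-m,full_matrices=False)[2][2]; v*=np.sign(v[0]); k=k[abs((k-m)@v)<.003]
        th=np.arctan2(v[2],v[0]); dn=np.array([-np.sin(th),np.cos(th)]); zz=k[:,[0,2]]@dn
        f=m[[0,2]]+dn*(zz.max()+zz.min()-2*m[[0,2]]@dn)/2  # end-face centre
        ctr=f+.03*np.array([np.cos(th),np.sin(th)]); print('pitch',np.degrees(th),'n',v.round(3),'zrange',zz.min(),zz.max(),'face centre x,z',ctr+.035*dn,'y',(k[:,1].min()+k[:,1].max())/2,'pred',np.array([-.0523*np.cos(th)-.0398*np.sin(th),-.0523*np.sin(th)+.0398*np.cos(th)]))
print('F',s['wrist_force'].round(1),'t',s['clock'])
E
python3 meas.py
```

```text
scene thick face 3.7 76 hist [ 0  2 16 36 18 21 69  3  0  0  0  0  0  0  0  0  0  0  0]
scene thin face 4.4 197 hist [ 0  0  6 20 10  7  4  9  5  4  7  7  7  6  7  6 10  1  0]
scene medium face 4.7 152 hist [ 0  0 10 27 20 12  9 10 14  7 11 13 13 11  9 28 15  0  0]
pitch 5.148636225935092 n [0.996 0.013 0.09 ] zrange -0.03398791649979094 0.03541691241810764 face centre x,z [-0.05345694  0.03104253] y -0.00010991692570831019 pred [-0.05566063  0.03494603]
top thick face 1.6 195 hist [ 1  7 28 48 19 73 62  4  0  0  0  0  0  0  0  0  0  0  0]
top thin face 1.9 377 hist [ 1  2 10 16  4  3  3  5  0  5  4  4  4  1  8 12  9  1  0]
top medium face 1.9 291 hist [ 0  1 20 23  6  6  6  6  5  8  6  4  3  9 31 32  3  0  0]
F [ 0.8 -0.  -3.8] t 8.3
```

```bash
cat > dep.py <<'E'
from h import *
uy=np.cross([0,0,1],ux)
for c in('scene','top'):
    im,d=env.read_camera(c); Wn=cloud(c,d); np.save(c+'Wn.npy',Wn)
    for lab,W in(('init',np.load(c+'W.npy')),('now',Wn)):
        Q=W.reshape(-1,3); Q=Q[~np.isnan(Q[:,0])]; o=[]
        for t,H in HEAD.items():
            r=Q-(H-.048*n); a=r@n; b=np.hypot(r@us,r@uy); rad={'thick':.018,'medium':.012,'thin':.007}[t]
            z=a[(b<rad+.002)&(a>-.01)&(a<.055)]; top=np.percentile(z,97); z=z[z>top-.005]; o.append((t,round(np.median(z)*1e3,1),len(z)))
        r=Q-(HEAD['thin']-.048*n); y=abs(r@uy)
        B=(y>.025)&(y<.05)&(abs(r@us)<.03)&(abs(r@n)<.012); v=np.polyfit((r@us)[B],(r@n)[B],1)
        print(c,lab,o,'blank',np.round(v,4),B.sum())
E
python3 dep.py
```

```text
scene init [('thick', np.float64(43.7), 84), ('thin', np.float64(44.2), 21), ('medium', np.float64(43.5), 45)] blank [0.0052 0.0044] 242
scene now [('thick', np.float64(15.2), 85), ('thin', np.float64(44.7), 18), ('medium', np.float64(43.8), 44)] blank [0.0008 0.0043] 249
top init [('thick', np.float64(42.3), 123), ('thin', np.float64(43.2), 20), ('medium', np.float64(41.0), 69)] blank [0.0228 0.0018] 460
top now [('thick', np.float64(13.8), 116), ('thin', np.float64(43.2), 21), ('medium', np.float64(41.0), 63)] blank [0.0136 0.0017] 457
```

The thick peg is home: its head is 11–12 mm off the blank, and it started at about 41 mm. The mallet slipped 5° in pitch at the stop. I'll allow for that and go to the medium peg.

```bash
cat >> h.py <<'E'
th=np.radians(5.1)
M=np.array([[np.cos(th),0,-np.sin(th)],[0,1,0],[np.sin(th),0,np.cos(th)]])
RS=RS@M.T; F=np.array([-.0555,.0003,.034])
E
sed -i 's/^to(tgt.*$/to(tgt(peg,g),RS);p,R0,s=cur();print("F",s["wrist_force"].round(1))/' chk.py
python3 -c "
from h import *
to(tgt('medium',.06),RS)"
```

```text
travel [-0.012 -1.29   0.106] rot [-0.001  0.085  0.004] rows 3.1054785982183697 0.5963106300570739
```

```bash
python3 -m pendant '[{"travel":[-0.012,-0.3,0],"rot":[0,0.085,0.004],"fingers":-1},{"travel":[-0.012,-0.65,0],"rot":[0,0.085,0.004],"fingers":-1},{"travel":[-0.012,-1,0],"rot":[0,0.085,0.004],"fingers":-1},{"travel":[-0.012,-1,0],"rot":[0,0.085,0.004],"fingers":-1},{"travel":[-0.012,-1,0],"rot":[0,0.085,0.004],"fingers":-1}]'; python3 -c "
from h import *
to(tgt('medium',.06),RS)"
```

```text
clock: 9.0
tcp_pos: [0.5539, 0.0246, 0.2148]
orientation: [0.207, -0.574, 0.777, 0.154]
wrist_force: [-0.3, 0.9, -4.0]
finger_gap: 0.0222
grip_force: 124.2
travel [-0.014 -0.284  0.102] rot [ 0.     0.    -0.001] rows 0.725334924486055 0.008950842955788045
```

```bash
python3 -m pendant '[{"travel":[-0.014,-0.284,0.1],"rot":[0,0,0],"fingers":-1},{"travel":[-0.014,-0.284,0.1],"rot":[0,0,0],"fingers":-1},{"travel":[-0.014,-0.284,0.1],"rot":[0,0,0],"fingers":-1},{"travel":[-0.014,-0.284,0.1],"rot":[0,0,0],"fingers":-1},{"travel":[-0.014,-0.284,0.1],"rot":[0,0,0],"fingers":-1}]'; python3 chk.py medium .06 m0.png; python3 meas.py | grep -E 'pitch|F'
```

```text
clock: 9.5
tcp_pos: [0.5879, 0.0214, 0.2075]
orientation: [0.208, -0.574, 0.777, 0.152]
wrist_force: [0.3, 0.0, -3.5]
finger_gap: 0.0224
grip_force: 124.1
travel [ 0.006 -0.005  0.021] rot [-0.003  0.    -0.   ] rows 0.053480248709452435 0.01861191361343554
F [ 0.3  0.  -3.5]
mallet 771 [-0.0799 -0.0004 -0.0073] [ 0.996 -0.002  0.087]
mallet 302 [-0.0514 -0.0011 -0.0369] [-0.038  0.02   0.999]
thick top height mm 16.8 147
thin top height mm 46.1 108
medium top height mm 44.4 196
pitch 5.576417113932381 n [0.995 0.016 0.097] zrange -0.03386320480813228 0.03668957702389023 face centre x,z [-0.05368905  0.03134438] y -5.4108746456629775e-05 pred [-0.05591998  0.03452948]
F [-0.8  0.  -4.1] t 9.55
```

View pics/m0.png

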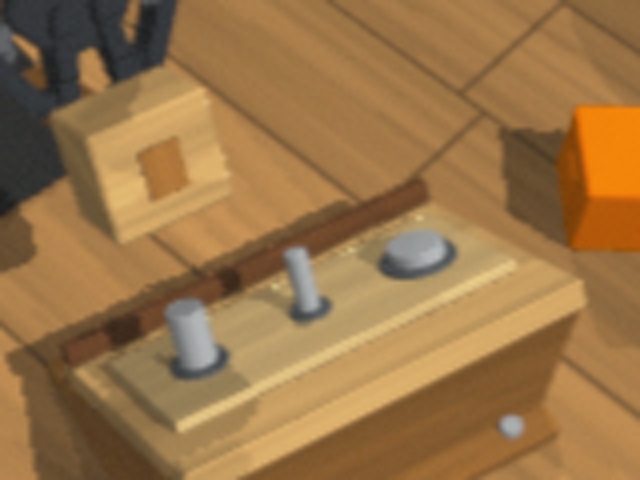

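The mallet is squarely above the medium peg (190,330), and the thick peg is fully down at (415,245). First blow on the medium peg.

```bash
python3 -m pendant '[{"travel":[0,0,0.25],"rot":[0,0,0],"fingers":-1},{"travel":[0,0,0.45],"rot":[0,0,0],"fingers":-1},{"travel":[0,0,0.71],"rot":[0,0,0],"fingers":-1},{"travel":[0,0,0.4],"rot":[0,0,0],"fingers":-1},{"travel":[0,0,0],"rot":[0,0,0],"fingers":-1},{"travel":[0,0,0],"rot":[0,0,0],"fingers":-1},{"travel":[0,0,0],"rot":[0,0,0],"fingers":-1}]'; python3 dep.py|grep now; python3 chk.py medium .06 - ;  python3 meas.py | grep -E 'pitch|F'
```

```text
clock: 10.35
tcp_pos: [0.5895, 0.0202, 0.2083]
orientation: [0.209, -0.574, 0.777, 0.151]
wrist_force: [-1.3, 0.5, -4.4]
finger_gap: 0.0222
grip_force: 124.6
scene now [('thick', np.float64(15.1), 88), ('thin', np.float64(45.5), 18), ('medium', np.float64(24.2), 44)] blank [-0.0039  0.0044] 244
top now [('thick', np.float64(13.6), 133), ('thin', np.float64(43.4), 19), ('medium', np.float64(22.1), 52)] blank [0.0176 0.0018] 456
travel [ 0.001 -0.004  0.011] rot [-0.002  0.    -0.001] rows 0.028745470278412222 0.013095816775501897
F [-0.4  0.5 -4.8]
mallet 776 [-0.08   -0.0011 -0.0069] [0.996 0.006 0.088]
mallet 276 [-0.051  -0.0014 -0.0369] [-0.026  0.024  0.999]
thick top height mm 16.6 151
thin top height mm 45.400000000000006 110
medium top height mm 25.6 128
pitch 5.2736784782028 n [0.996 0.013 0.092] zrange -0.0341171726815602 0.0359620775055148 face centre x,z [-0.05332648  0.03115292] y -0.00010269878436479363 pred [-0.05573676  0.03482447]
F [-0.4  0.6 -3.9] t 10.5
```

```bash
python3 -m pendant '[{"travel":[0,0,0.28],"rot":[0,0,0],"fingers":-1},{"travel":[0,0,0.5],"rot":[0,0,0],"fingers":-1},{"travel":[0,0,0.79],"rot":[0,0,0],"fingers":-1},{"travel":[0,0,0.4],"rot":[0,0,0],"fingers":-1},{"travel":[0,0,0],"rot":[0,0,0],"fingers":-1},{"travel":[0,0,0],"rot":[0,0,0],"fingers":-1},{"travel":[0,0,0],"rot":[0,0,0],"fingers":-1}]'; python3 dep.py|grep now; python3 chk.py medium .06 - ;  python3 meas.py | grep -E 'pitch|F'
```

```text
clock: 11.3
tcp_pos: [0.5893, 0.0207, 0.2073]
orientation: [0.209, -0.574, 0.777, 0.152]
wrist_force: [-0.5, -0.2, -4.6]
finger_gap: 0.0222
grip_force: 126.8
scene now [('thick', np.float64(15.2), 91), ('thin', np.float64(44.9), 17), ('medium', np.float64(16.7), 42)] blank [0.0043 0.0045] 243
top now [('thick', np.float64(13.8), 134), ('thin', np.float64(44.4), 20), ('medium', np.float64(14.1), 56)] blank [0.0132 0.0017] 463
travel [ 0.    -0.006  0.005] rot [-0.     0.    -0.001] rows 0.018691032737307295 0.007668125993997988
F [-0.2 -0.2 -4.9]
mallet 772 [-0.0797 -0.0014 -0.0094] [0.994 0.009 0.112]
mallet 240 [-0.0508 -0.0013 -0.0386] [-0.012  0.025  1.   ]
thick top height mm 16.5 151
thin top height mm 45.8 105
medium top height mm 17.4 95
pitch 6.871867502559557 n [0.993 0.013 0.12 ] zrange -0.03499396980192593 0.03520719282971548 face centre x,z [-0.05410826  0.02883977] y -0.0005086588645310669 pred [-0.05668633  0.03325642]
F [-0.  -0.1 -4.4] t 11.45
```

Medium is home: 12 mm above its local blank, and the mallet slipped 1.6° against the stop. On to thin.

```bash
cat >> h.py <<'E'
RS=RS@M
th=np.radians(6.7)
M=np.array([[np.cos(th),0,-np.sin(th)],[0,1,0],[np.sin(th),0,np.cos(th)]])
RS=RS@M.T; F=np.array([-.0564,.0,.0325])
E
python3 -c "
from h import *
to(tgt('thin',.06),RS)"
```

```text
travel [0.007 0.643 0.   ] rot [ 0.     0.027 -0.001] rows 1.5430661563502868 0.18810243297951076
```

```bash
python3 -m pendant '[{"travel":[0.007,0.3,0],"rot":[0,0.027,0],"fingers":-1},{"travel":[0.007,0.643,0],"rot":[0,0.027,0],"fingers":-1},{"travel":[0.007,0.643,0],"rot":[0,0.027,0],"fingers":-1},{"travel":[0.007,0.643,0],"rot":[0,0.027,0],"fingers":-1},{"travel":[0.007,0.643,0],"rot":[0,0.027,0],"fingers":-1},{"travel":[0.007,0.643,0],"rot":[0,0.027,0],"fingers":-1}]'; python3 chk.py thin .06 -;python3 meas.py | grep -E 'pitch|F'
```

```text
clock: 12.15
tcp_pos: [0.5159, 0.0427, 0.2066]
orientation: [0.198, -0.577, 0.78, 0.144]
wrist_force: [0.5, 0.7, -3.0]
finger_gap: 0.0224
grip_force: 126.3
travel [0.002 0.019 0.013] rot [-0.004 -0.     0.   ] rows 0.05573958967391054 0.02597610745342845
F [ 0.5  0.7 -3. ]
mallet 718 [-0.0798 -0.0009 -0.0096] [0.994 0.002 0.108]
mallet 246 [-0.0503 -0.0018 -0.0385] [-0.016  0.015  1.   ]
thick top height mm 16.5 149
thin top height mm 45.6 107
medium top height mm 17.7 95
pitch 6.80151278224568 n [0.993 0.011 0.118] zrange -0.03416691268238983 0.03515970291828349 face centre x,z [-0.05406582  0.02929957] y -0.00017243103759215575 pred [-0.05664545  0.033326  ]
F [-0.  -0.7 -3.5] t 12.2
```

```bash
python3 -m pendant '[{"travel":[0,0,0.25],"rot":[0,0,0],"fingers":-1},{"travel":[0,0,0.45],"rot":[0,0,0],"fingers":-1},{"travel":[0,0,0.7],"rot":[0,0,0],"fingers":-1},{"travel":[0,0,0.4],"rot":[0,0,0],"fingers":-1},{"travel":[0,0,0],"rot":[0,0,0],"fingers":-1},{"travel":[0,0,0],"rot":[0,0,0],"fingers":-1},{"travel":[0,0,0],"rot":[0,0,0],"fingers":-1}]'; python3 dep.py|grep now; python3 chk.py thin .06 - ;  python3 meas.py | grep -E 'pitch|F'
```

```text
clock: 13.0
tcp_pos: [0.5161, 0.0421, 0.2073]
orientation: [0.198, -0.576, 0.78, 0.143]
wrist_force: [-0.1, -0.3, -4.7]
finger_gap: 0.0222
grip_force: 126.8
scene now [('thick', np.float64(15.1), 86), ('thin', np.float64(25.1), 14), ('medium', np.float64(16.2), 40)] blank [-0.005   0.0044] 242
top now [('thick', np.float64(14.3), 118), ('thin', np.float64(22.9), 19), ('medium', np.float64(14.4), 48)] blank [0.0217 0.0017] 439
travel [-0.002  0.006  0.005] rot [-0.002 -0.    -0.001] rows 0.019235704191193245 0.013400758914559252
F [-0.   0.3 -3.8]
mallet 730 [-0.0798 -0.0009 -0.0093] [0.994 0.009 0.112]
mallet 264 [-0.0504 -0.001  -0.0385] [-0.023  0.027  0.999]
thick top height mm 16.7 149
thin top height mm 25.9 65
medium top height mm 17.8 101
pitch 6.934896675098242 n [0.993 0.01  0.121] zrange -0.03469329284772551 0.0349608786359901 face centre x,z [-0.05416111  0.02880504] y -0.0009961474452266326 pred [-0.05672288  0.03319404]
F [ 0.3 -0.9 -4.5] t 13.15
```

```bash
python3 -m pendant '[{"travel":[0,0,0.28],"rot":[0,0,0],"fingers":-1},{"travel":[0,0,0.5],"rot":[0,0,0],"fingers":-1},{"travel":[0,0,0.785],"rot":[0,0,0],"fingers":-1},{"travel":[0,0,0.4],"rot":[0,0,0],"fingers":-1},{"travel":[0,0,0],"rot":[0,0,0],"fingers":-1},{"travel":[0,0,0],"rot":[0,0,0],"fingers":-1},{"travel":[0,0,0],"rot":[0,0,0],"fingers":-1}]'; python3 dep.py|grep now; python3 chk.py thin .06 n2.png ;  python3 meas.py | grep -E 'pitch|F'
```

```text
clock: 13.95
tcp_pos: [0.5153, 0.0427, 0.2066]
orientation: [0.198, -0.576, 0.78, 0.144]
wrist_force: [-0.2, 1.1, -3.7]
finger_gap: 0.0222
grip_force: 127.7
scene now [('thick', np.float64(15.1), 93), ('thin', np.float64(16.1), 15), ('medium', np.float64(15.8), 43)] blank [0.0007 0.0044] 239
top now [('thick', np.float64(14.2), 131), ('thin', np.float64(14.7), 11), ('medium', np.float64(14.1), 53)] blank [0.0165 0.0017] 436
travel [-0.002  0.001  0.001] rot [-0.001 -0.    -0.001] rows 0.005170702036131556 0.008241545709367087
F [ 0.2  0.1 -4.7]
mallet 693 [-0.0797 -0.0016 -0.011 ] [0.991 0.008 0.131]
mallet 219 [-0.05   -0.0021 -0.0392] [0.008 0.033 0.999]
thick top height mm 16.7 151
thin top height mm 16.7 45
medium top height mm 17.5 97
pitch 8.4211460934747 n [0.989 0.011 0.146] zrange -0.035746135883691174 0.03466373885000177 face centre x,z [-0.05470388  0.02673578] y -0.0010764033896304738 pred [-0.05756476  0.03171165]
F [-0.9 -0.5 -4. ] t 14.1
```

View pics/n2.png

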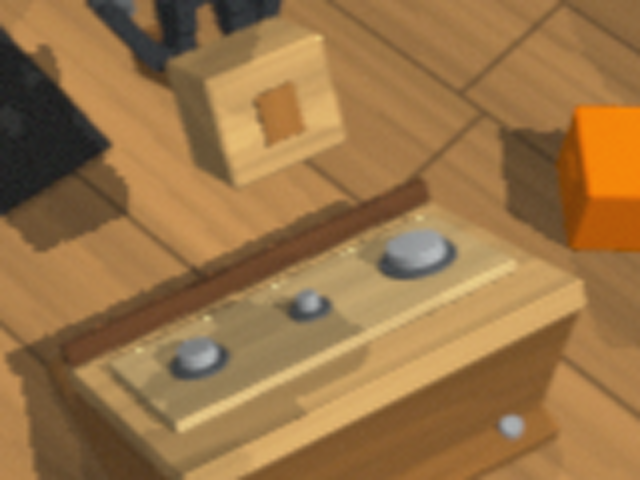

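All three pegs sit at the same low height: thick (415,245), thin (308,303) and medium (198,355). The mallet goes back to the pad now.

```bash
cat >> h.py <<'E'
th=np.radians(8.3)
M=np.array([[np.cos(th),0,-np.sin(th)],[0,1,0],[np.sin(th),0,np.cos(th)]])
RP=down(160)@M.T; FP=np.array([-.0573,.0005,.0312])
def place(h): return np.array([.5425,-.140,.006+h])-RP@FP
E
python3 -c "
from h import *
print(place(0)); to([.48,-.04,.27],RP)"
```

```text
[ 0.49328087 -0.12261779  0.04514481]
travel [ 0.404  0.066 -0.832] rot [0.273 0.468 1.547] rows 2.226376689388919 11.447120647954883
```

```bash
python3 -m pendant '[{"travel":[0.1,0,-0.4],"rot":[0,0,0],"fingers":-1},{"travel":[0.25,0.066,-0.83],"rot":[0,0,0],"fingers":-1},{"travel":[0.4,0.066,-0.83],"rot":[0.137,0.234,0.773],"fingers":-1},{"travel":[0.4,0.066,-0.83],"rot":[0.137,0.234,0.773],"fingers":-1},{"travel":[0.4,0.066,-0.83],"rot":[0.137,0.234,0.773],"fingers":-1},{"travel":[0.4,0.066,-0.83],"rot":[0.137,0.234,0.773],"fingers":-1},{"travel":[0.4,0.066,-0.83],"rot":[0.137,0.234,0.773],"fingers":-1},{"travel":[0.4,0.066,-0.83],"rot":[0.137,0.234,0.773],"fingers":-1},{"travel":[0.4,0.066,-0.83],"rot":[0.137,0.234,0.773],"fingers":-1}]'; python3 -c "
from h import *
to(place(.12),RP)"
```

```text
clock: 15.1
tcp_pos: [0.4808, -0.0389, 0.2709]
orientation: [0.07, -0.222, 0.969, 0.086]
wrist_force: [-0.1, 0.1, -4.3]
finger_gap: 0.0224
grip_force: 127.1
travel [ 0.353 -0.785  0.731] rot [0.136 0.236 0.775] rows 2.7090342608730826 5.7359970130673785
```

```bash
python3 -m pendant '[{"travel":[0.353,-0.4,0.2],"rot":[0.136,0.236,0.775],"fingers":-1},{"travel":[0.353,-0.785,0.4],"rot":[0.136,0.236,0.775],"fingers":-1},{"travel":[0.353,-0.785,0.731],"rot":[0.136,0.236,0.775],"fingers":-1},{"travel":[0.353,-0.785,0.731],"rot":[0.136,0.236,0.775],"fingers":-1},{"travel":[0.353,-0.785,0.731],"rot":[0.136,0.236,0.775],"fingers":-1},{"travel":[0.353,-0.785,0.731],"rot":[0.136,0.236,0.775],"fingers":-1},{"travel":[0.353,-0.785,0.731],"rot":[0.136,0.236,0.775],"fingers":-1},{"travel":[0.353,-0.785,0.731],"rot":[0.136,0.236,0.775],"fingers":-1},{"travel":[0.353,-0.785,0.731],"rot":[0.136,0.236,0.775],"fingers":-1}]'; python3 - <<'E'
from h import *
to(place(.12),RP);to(place(.03),RP);p,R0,s=cur()
im,d=env.read_camera('scene'); W=cloud('scene',d); q=W.reshape(-1,3); q=q[~np.isnan(q[:,0])]
# mallet frame: relative to expected pose
o=place(.12)+RP@FP; D=down(160); l=(q-p-R0@FP)@D   # x handle dir,y,z down
k=l[(l[:,0]>-.06)&(l[:,0]<.03)&(abs(l[:,1])<.06)&(l[:,2]>-.09)&(l[:,2]<.03)]
print(np.percentile(k,[1,50,99],axis=0).round(3))
def fit(k,ax):
    for _ in range(4):
        m=k.mean(0); v=np.linalg.svd(k-m,full_matrices=False)[2][2]; v*=np.sign(v[ax]); k=k[abs((k-m)@v)<.003]
    print(len(k),m.round(4),v.round(3))
fit(k[k[:,0]<-.024],0); fit(k[(k[:,2]<-.062)],2); fit(k[k[:,1]<-.032],1)
cv2.imwrite('pics/p1.png',cv2.resize(im[100:250,200:400],(600,450)))
E
```

```text
clock: 16.0
tcp_pos: [0.493, -0.1239, 0.1656]
orientation: [-0.07, 0.173, 0.982, 0.013]
wrist_force: [0.4, 0.5, -4.0]
finger_gap: 0.0223
grip_force: 127.1
travel [0.001 0.011 0.004] rot [0.001 0.002 0.   ] rows 0.02896880840663697 0.01184429543367778
travel [-0.106  0.011  0.747] rot [0.001 0.002 0.   ] rows 1.8100181825110506 0.01184429543367778
[[-0.031 -0.038 -0.076]
 [-0.004  0.019 -0.069]
 [ 0.029  0.038 -0.006]]
175 [-0.0281  0.0049 -0.0479] [ 0.999 -0.01   0.033]
453 [ 0.0003 -0.0001 -0.0714] [ 0.021 -0.003  1.   ]
41 [-0.0046 -0.035  -0.0649] [0.054 0.997 0.048]
```

View pics/p1.png

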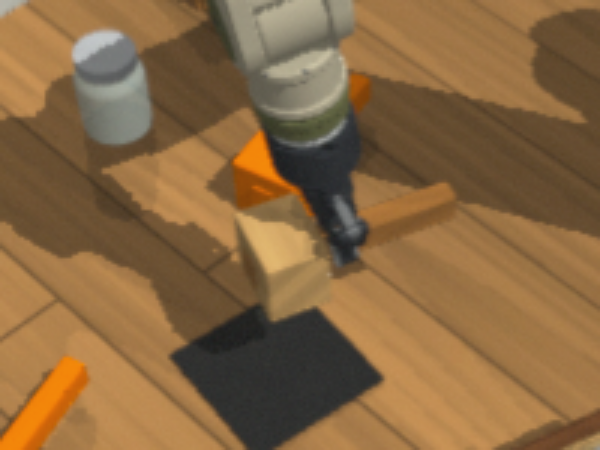

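The mallet hangs level over the pad, just as it did at lift-off. I'll lower it.

```bash
python3 -m pendant '[{"travel":[-0.042,0.011,0.3],"rot":[0,0,0],"fingers":-1},{"travel":[-0.085,0.011,0.6],"rot":[0,0,0],"fingers":-1},{"travel":[-0.12,0.011,0.85],"rot":[0,0,0],"fingers":-1},{"travel":[-0.13,0.011,0.92],"rot":[0,0,0],"fingers":-1},{"travel":[-0.137,0.011,0.96],"rot":[0,0,0],"fingers":-1},{"travel":[-0.137,0.011,0.96],"rot":[0,0,0],"fingers":-1},{"travel":[-0.137,0.011,0.96],"rot":[0,0,0],"fingers":-1}]'; python3 -c "
from h import *
to(place(0),RP);print(cur()[2]['ft_torque'])"
```

```text
clock: 16.75
tcp_pos: [0.4948, -0.1234, 0.051]
orientation: [-0.069, 0.174, 0.982, 0.012]
wrist_force: [-0.3, 0.5, -3.9]
finger_gap: 0.0222
grip_force: 127.1
travel [0.007 0.002 0.05 ] rot [-0.     0.004 -0.002] rows 0.12101816758118987 0.03227361370827593
[-0.08514076 -0.11128008 -0.04294291]
```

```bash
python3 -m pendant '[{"travel":[-0.003,0,0.02],"rot":[0,0,0],"fingers":-1},{"travel":[-0.004,0,0.03],"rot":[0,0,0],"fingers":-1},{"travel":[-0.005,0,0.035],"rot":[0,0,0],"fingers":-1},{"travel":[-0.005,0,0.035],"rot":[0,0,0],"fingers":-1},{"travel":[-0.005,0,0.035],"rot":[0,0,0],"fingers":-1}]'; python3 -c "
from h import *
to(place(0),RP);print(cur()[2]['ft_torque'])"
```

```text
clock: 17.25
tcp_pos: [0.4935, -0.1228, 0.0452]
orientation: [-0.071, 0.174, 0.982, 0.012]
wrist_force: [-0.1, -0.2, -3.3]
finger_gap: 0.0225
grip_force: 127.1
travel [0.002 0.001 0.001] rot [-0.     0.001 -0.002] rows 0.0063928537039252085 0.017392720766011567
[-0.01875962 -0.03453433 -0.05715892]
```

```bash
python3 -m pendant '[{"travel":[-0.001,0,0.01],"rot":[0,0,0],"fingers":-1},{"travel":[-0.001,0,0.01],"rot":[0,0,0],"fingers":-1},{"travel":[-0.001,0,0.01],"rot":[0,0,0],"fingers":-1}]'; python3 -c "
from h import *
print(cur()[2]['ft_torque'])"; python3 -m pendant '[{"travel":[-0.001,0,0.008],"rot":[0,0,0],"fingers":-1},{"travel":[-0.001,0,0.008],"rot":[0,0,0],"fingers":-1},{"travel":[-0.001,0,0.008],"rot":[0,0,0],"fingers":-1}]'; python3 -c "
from h import *
print(cur()[2]['ft_torque'])"
```

```text
clock: 17.55
tcp_pos: [0.4934, -0.1228, 0.0439]
orientation: [-0.071, 0.174, 0.982, 0.012]
wrist_force: [-0.0, -0.8, -3.5]
finger_gap: 0.0222
grip_force: 127.1
[-0.01293424 -0.08681855 -0.02122098]
clock: 17.85
tcp_pos: [0.4934, -0.1228, 0.0435]
orientation: [-0.071, 0.174, 0.982, 0.012]
wrist_force: [-2.8, -0.4, 3.3]
finger_gap: 0.022
grip_force: 127.9
[0.1576653  0.34699589 0.11278702]
```

```bash
python3 -m pendant '[{"travel":[0,0,0],"rot":[0,0,0],"fingers":-1},{"travel":[0,0,0],"rot":[0,0,0],"fingers":-1},{"travel":[0,0,0],"rot":[0,0,0],"fingers":0.2},{"travel":[0,0,0],"rot":[0,0,0],"fingers":0.6},{"travel":[0,0,0],"rot":[0,0,0],"fingers":1},{"travel":[0,0,0],"rot":[0,0,0],"fingers":1},{"travel":[0,0,0],"rot":[0,0,0],"fingers":1},{"travel":[0,0,0],"rot":[0,0,0],"fingers":1}]' 25; python3 -m pendant '[{"travel":[0.014,0,-0.1],"rot":[0,0,0],"fingers":1},{"travel":[0.042,0,-0.3],"rot":[0,0,0],"fingers":1},{"travel":[0.085,0,-0.6],"rot":[0,0,0],"fingers":1},{"travel":[0.14,0,-1],"rot":[0,0,0],"fingers":1},{"travel":[0.14,0,-1],"rot":[0,0,0],"fingers":1}]'; python3 -m pendant '[{"travel":[0.3,0,-0.8],"rot":[0,0,0],"fingers":1},{"travel":[0.6,0,-0.9],"rot":[0,0,0],"fingers":1},{"travel":[1,0,-0.9],"rot":[0,0,0],"fingers":1},{"travel":[1,0,-0.9],"rot":[0,0,0],"fingers":1},{"travel":[1,0,-0.9],"rot":[0,0,0],"fingers":1}]'
python3 - <<'E'
from h import *
a,d=env.read_camera('scene'); b,db=env.read_camera('top')
cv2.imwrite('pics/end.png',np.hstack([cv2.resize(a,(400,300)),cv2.resize(b,(400,300))]))
for c,dd in(('scene',d),('top',db)):
    P=cloud(c,dd).reshape(-1,3); P=P[~np.isnan(P[:,0])]
    h=P[(P[:,0]>.46)&(P[:,0]<.62)&(P[:,1]>-.22)&(P[:,1]<-.07)&(P[:,2]>.071)&(P[:,2]<.084)]
    print(c,len(h),cv2.minAreaRect((h[:,:2]*1000).astype(np.float32)),np.median(h[:,2]),np.ptp(h[:,2]))
E
python3 dep.py|grep now
```

```text
clock: 18.65
tcp_pos: [0.4935, -0.1228, 0.043]
orientation: [-0.071, 0.174, 0.982, 0.012]
wrist_force: [0.6, -0.0, -0.6]
finger_gap: 0.0856
grip_force: 0.0
clock: 19.15
tcp_pos: [0.4973, -0.1243, 0.1712]
orientation: [-0.065, 0.174, 0.982, 0.011]
wrist_force: [0.8, -0.5, -0.0]
finger_gap: 0.0853
grip_force: 0.0
clock: 19.65
tcp_pos: [0.3955, -0.0866, 0.2911]
orientation: [-0.069, 0.174, 0.982, 0.012]
wrist_force: [0.3, 1.0, 0.1]
finger_gap: 0.0853
grip_force: 0.0
scene 476 ((541.452392578125, -141.5682373046875), (78.86367797851562, 59.814361572265625), 70.7917251586914) 0.07618940530575197 0.012809589493591178
top 385 ((547.1907348632812, -124.76202392578125), (47.31184768676758, 60.403785705566406), 66.72055053710938) 0.07567542540459886 0.01065916981015004
scene now [('thick', np.float64(15.0), 84), ('thin', np.float64(16.3), 15), ('medium', np.float64(16.1), 46)] blank [-0.0014  0.0044] 244
top now [('thick', np.float64(14.2), 125), ('thin', np.float64(12.9), 20), ('medium', np.float64(13.7), 61)] blank [0.0199 0.0018] 459
```

View pics/end.png

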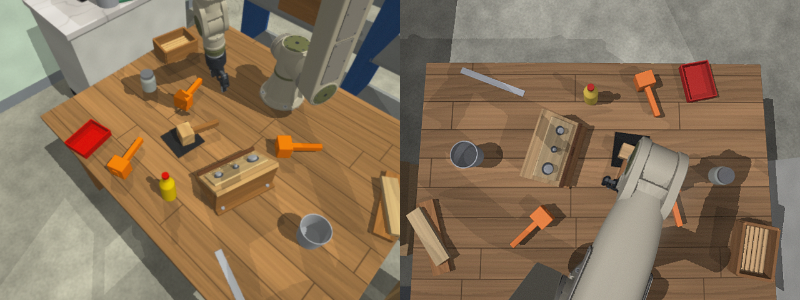

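The mallet stands on its pad at (185,133) in the scene view, within 1 mm of where it started. All three pegs are down, the other objects are where they were, and the gripper is clear.

```bash
python3 -c "
from workcell import env
print(env.hand_in())"
```

```text
the job is handed in; nothing more can be done
None
```

I knocked the three pegs home in order (thick, medium, thin) with two blows each, stood the mallet back on its pad on the same face, and handed the job in at about 20 s; the cameras put every head about 12 mm off the blank (±1 mm), and no verdict came back.

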